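# Clear the chest lid, try it, free the bolt and hold it up

### The arm

A 6-joint arm with a two-finger parallel gripper is mounted at the origin on a cart in front of the work surface, level with it; the furniture and walls round the work are solid. World frame = base frame: x ahead of the robot, y to its left, z up, the work surface at z = 0. Lengths are in mm, angles in rad, forces in N, time in s.
With the tool pointing down it reaches from about 325 to 1000 mm from the base axis. Payload 5.1 kg.
Tool frame: the origin (TCP) lies at the very end of the fingers, on their centre line; the grasp point (between the pads) lies 19 mm behind it; z points along the fingers, y is the line along which they close (so a half turn about z gives the same grasp; the last joint's range is limited). The gripper opens to 85 mm and grips with 20 to 120 N. Pads are 22 mm wide; open, the fingers measure 114 mm over their backs; the gripper's body (76 mm by 85 mm) begins 54 mm behind the grasp point. The pads swing forward as they close: fully open they stand 13 mm farther back than shut.
Start: joints at [-1.334, 0.124, 1.65, -0, 1.367, -0.083], TCP at [204.312, -617.042, 231.322] pointing down, gripper open.
Joint ranges: [-2.61, 2.61], [-1.02, 2.33], [0.03, 2.71], [-1.35, 4.49], [0.32, 2.68], [-2.91, 2.91]. Speed limits (rad/s): [2.57, 2.57, 3.14, 3.14, 3.14, 3.14].

### API

Orientations are given as a unit quaternion [x, y, z, w].
In Python, from bench import get_state, get_image, hand_in gives the robot as it stands. The module is installed in compiled form; this text tells all that it offers.
- The arm moves only by the shell command python3 -m jog 'ROWS' [FORCE]. ROWS is a JSON object of lists of equal length, an entry for each row: "delta_pos": the shift along the tool's x, y, z in units of 50 mm (1.0 is 50 mm), a list of three; "spin": the turn about the tool's z in units of 6 degrees (1.0 is 6 degrees); "gripper": the closure, from 0 (fully open) to 1 (shut). A call has 1 to 8 rows; each row shifts and turns the commanded pose from where the row before left it, along the tool's axes as they then stand; what a row does not reach is not made up. A row lasts 1/10 s, in which the tool goes at most 50 mm and 8.59 degrees, less where a joint would pass 70% of its speed; a pose out of reach is approached as far as the arm can. A call is refused whole if a number of a shift passes 1 or a number of a turn 1, either way. A call with a gripper value outside its range is refused whole. The fingers move at their own pace and stop on an object; FORCE is the grip in N (left out, the last holds). Time passes only in rows, so rows that do not move let the fingers close. It gives the time, the measured TCP pose, the force, the opening and the grip force at its end, in the units of the state.
- get_state(): the state, without advancing time (a new reading comes with each control period).
- get_image(name): name is "scene" or "top"; returns a dict with "frame" (480x640x3 uint8, red, green, blue), "depth" (480x640 float32, mm along the optical axis (not along the pixel's ray), 0 where there is no reading), "mtx" (3x3 intrinsics, pixels), "R" (3x3) and "t" (3): a world point X has camera coordinates R X + t. Camera axes: x right, y down, z forward; pixel columns grow to the right and rows downward; lengths in mm; the calibration is good to about 2 mm. A picture is of the moment at which its call begins.
- hand_in(): hands the job in; it is judged then, once.
The state is a dict: "t": time; "joint_positions": joint angles; "qd": joint speeds; "joint_torque": joint torques, N m; "tcp_pos": TCP position; "tool_rot": TCP orientation; "ft_force": force on the tool from outside, world axes, zero at the start; "ft_torque": the same for the moment, N m; "grip_width": finger opening in mm; "gripper_force": force on a finger pad.
Only numpy, scipy, OpenCV 4.12 (cv2) and the standard library are available. Lean on these libraries where they do the work, as an engineer would, in place of code of your own. Each camera call takes 0.05 s, during which the arm holds its last target. There are 200 camera calls.

### The job

Take the chisel off the lid of the tool chest and lay it in the chisel rest, handle in the wide notch and blade in the narrow one. Then, before you touch the bolt, try the lid with a light tug upwards on its handle: if the bolt has caught it, draw the bolt back towards the chest's front and lift the lid; if it comes up freely, just lift on. Finish while still holding the lid up, at least 45 degrees open and steady, because it falls shut if let go; never wrench it against the bolt, and leave the other things on the bench where they are.

Things in the scene. Friction and masses are not known exactly. Their poses are not given: they have to be found in the camera images.
- chest: fixed wooden tool chest, 300 (x) x 280 (y) x 100 mm high. Origin: centre of its underside on the bench; x points to its back (hinge side), away from the robot, y to its left, z up. The top is at z = 100: a fixed front deck from x = -154 to -75 and behind it the lid from x = -72 to 150 mm
- lid: lid board of the chest, 222 x 288 x 12 mm, about 0.4 kg, hinged along its back edge; it has no stay and falls shut unless held. Origin on the hinge line in its middle (chest x = 150, y = 0, z = 88 mm); x, y, z as the chest's when shut; top face at z = 12 mm, front edge at x = -222 mm
- lid_hinge (a joint): angle of the lid, rad: 0 shut, grows as it opens upward and back about the chest's y axis, stop at 1.4. When the bolt has caught it, it lifts only about 0.013 rad (3 mm at its front edge) before it bears on the bolt
- hinge_line (a point): point on the fixed hinge line, straight behind the handle's middle (chest x = 150, y = -25, z = 88 mm)
- lid_handle (a point): middle of the steel bow handle's bar on the lid: a round bar of 10 mm diameter, 94 mm straight along the chest's y, its centre 36 mm above the lid's top, 36 mm behind the lid's front edge and 186 mm in front of the hinge line (chest x = -36, y = -25, z = 136 mm when shut); the bar can turn between the fingers as the lid swings
- bolt: steel slide bolt on the front deck, at chest y = 90 mm: a 10 mm rod along the chest's x, 3 mm clear above deck and lid, in two straps. Thrown, it reaches over the lid's front edge through a keeper staple on the lid; whether it has caught shows when the lid is tugged. Origin: chest x = 0, y = 90, z = 100 mm when drawn right back; axes as the chest's
- bolt_knob (a point): centre of the 16 mm ball that tops the bolt's knob, 40 mm above the deck; below it an 11 mm pin goes down to the rod; the straps before and behind the knob are only 16 mm high
- bolt_slide (a joint): throw of the bolt, m: 0 drawn right back towards the chest's front (-x of the chest, always free of the lid), 0.030 fully thrown; stays where it is left, about 2 N moves it
- chisel: bench chisel with round wooden handle and 16 mm steel blade, 259 mm long, 0.19 kg, lying on the lid with its handle towards the chest's right. Origin: under its middle, on the surface it lies on; y points to the handle's end. Handle y = 3 to 125 mm, up to 27 mm thick, top at z = 28; blade y = -27 to -130 mm, 16 mm wide, z = 2 to 11 mm
- chisel_rest: fixed dark wooden rest left of the chest, 70 (x) x 215 (y) x 66 mm high: a 10 mm base with two 16 mm thick uprights notched from above. At y = 85 mm, the end towards the chest, is the wide notch (32 mm, for the handle), at y = -70 mm the narrow one (21 mm, for the blade); both flare at the top, their floors are 45 mm up. Origin: under its middle
- rest_seat (a point): middle of the rest at the height of the notch floors (45 mm above the bench): seated, the chisel has its origin here (2 to 4 mm lower, as its handle tapers) and its y along the rest's y
- tape_roll: bystander: roll of masking tape, 100 mm across, 24 mm high, at the left
- offcut: bystander: pale wood offcut, 60 x 90 x 22 mm, under the stool behind the rest
- tape_measure: bystander: pocket tape measure, 36 x 80 x 64 mm, behind the rest
- stool_fan: fixed wooden stool behind the rest, 440 mm high, carrying a fan: a round seat of 300 mm (underside 410 mm above the bench) on three legs, one leg's foot 140 mm in front of its middle. Keep the wrist and forearm clear of the seat. Origin: under its middle

How it is judged (in metres and radians):
On the way, in this order (a step that is already met when the one before it is completed fails the run):
1. the chisel lies in the rest, let go (horizontal distance between chisel and rest_seat below 0.025 m and angle between the y axis of chisel and the y axis of chisel_rest, either way round below 0.12 rad and z of chisel in the frame of rest_seat between -0.008 and 0.006 m and contact force between the fingers and chisel below 0.1 N), for 0.2 s.
2. the lid is tugged up to the end of the bolt's play or beyond, with the bolt not yet moved (value of joint lid_hinge above 0.007 rad and distance of bolt_knob from where it was at the start of the episode below 0.005 m), for 0.05 s.
3. the lid comes up clear of the bolt (value of joint lid_hinge above 0.2 rad), for 0.1 s.
At the end, for the whole second after the job is handed in: The fingers hold the lid (contact force over 0.5 N) steady at more than 0.72 rad (41 degrees) and the chisel lies in its rest, within 25 mm of the seat along and across, within 0.12 rad of its direction and its origin 8 mm below to 6 mm above the notch floors (value of joint lid_hinge above 0.72 rad and velocity of joint lid_hinge between -0.1 and 0.1 rad/s and contact force between the fingers and lid above 0.5 N and horizontal distance between chisel and rest_seat below 0.025 m and angle between the y axis of chisel and the y axis of chisel_rest, either way round below 0.12 rad and z of chisel in the frame of rest_seat between -0.008 and 0.006 m); the arm keeps its last pose, push and grip.
It fails at once if the lid is wrenched against the bolt with more than 45 N (contact force between bolt and lid above 45 N).
It fails at once if a bystander is shifted by more than 30 mm (distance of any of tape_roll, offcut, tape_measure from where it was at the start of the episode above 0.03 m).
It also fails if it takes over 72 s, if anything falls off the work surface, if the arm or the gripper's body presses on something with over 40 N, if the wrist force passes 120 N, or if a joint passes its speed limit or range.

## Working session

There is one attempt and no reset: what is moved stays moved. The work goes in short steps, Python scripts to look and compute and a shell command to move; the robot and the scene stay as the last step left them, time stands still between calls to the robot, and variables do not carry over. Pictures are saved under pics/ and viewed, at most 10 in all, crops included, and the job is handed in when it is done.

```bash
mkdir -p pics; python3 - <<'E'
from bench import *
import cv2,numpy as np
s=get_state();print({k:np.round(v,3).tolist() for k,v in s.items()})
for n in("scene","top"):
    i=get_image(n);cv2.imwrite(f"pics/{n}0.png",i["frame"][:,:,::-1]);np.savez(f"pics/{n}0.npz",**i)
    print(n,i["mtx"].tolist(),np.round(i["R"],3).tolist(),i["t"])
E
```

```text
{'t': 0.0, 'joint_positions': [-1.334, 0.125, 1.652, -0.0, 1.367, -0.083], 'qd': [0.001, -0.0, -0.001, 0.001, 0.002, -0.001], 'joint_torque': [-0.002, -42.361, -36.545, -0.0, 0.007, 0.0], 'tcp_pos': [204.174, -616.442, 230.022], 'tool_rot': [0.987, 0.159, -0.0, -0.001], 'ft_force': [-0.349, -0.121, 0.139], 'ft_torque': [0.007, 0.049, 0.021], 'gripper_force': 0.0, 'grip_width': 85.434}
scene [[528.6810891101661, 0.0, 322.282714089216], [0.0, 528.6810891101661, 242.49158694003052], [0.0, 0.0, 1.0]] [[0.892, -0.451, 0.007], [-0.347, -0.696, -0.628], [0.288, 0.559, -0.778]] [-532.1922105   198.37533707 1224.0015602 ]
top [[442.5135542703566, 0.0, 320.82821045218026], [0.0, 442.5135542703566, 236.44402390178786], [0.0, 0.0, 1.0]] [[-0.016, -1.0, -0.022], [-0.981, 0.02, -0.192], [0.192, 0.018, -0.981]] [-89.39992663 583.08147843 937.52758301]
```

View pics/scene0.png

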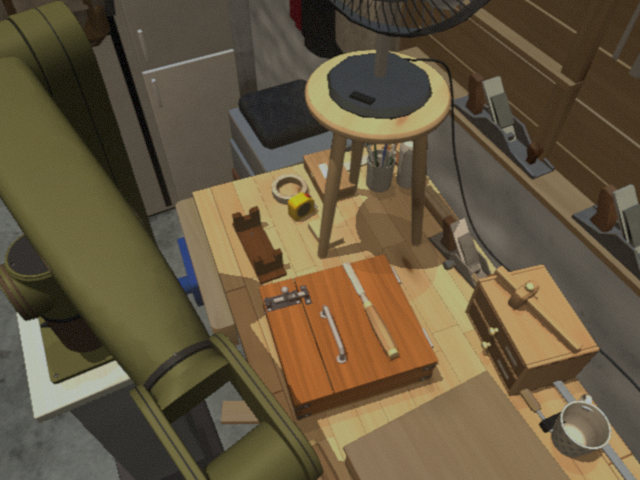

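View pics/top0.png

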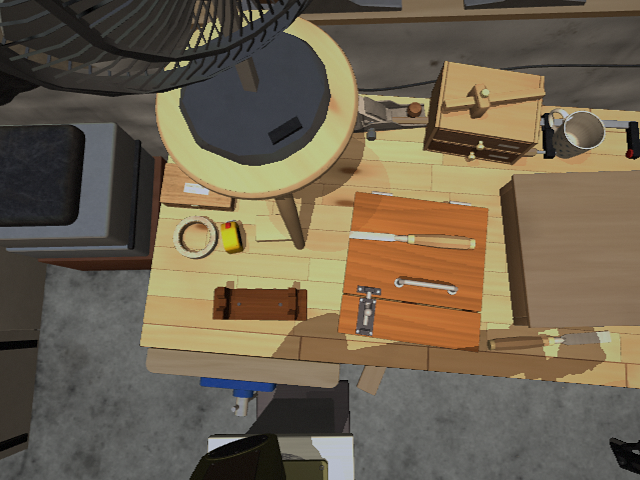

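The scene view shows the chest at about (345,335), the bolt at (288,298), the chisel from (350,268) to (392,352), and the rest at (258,245). In the top view the chisel runs from (350,236) to (475,243), the bow handle from (397,281) to (455,290), the bolt sits at (367,308), and the rest at (260,304).

```bash
cat > h.py <<'E'
import numpy as np,cv2
def ray(i,uv,z):
    uv=np.atleast_2d(np.asarray(uv,float));K,R,t=i["mtx"],i["R"],np.asarray(i["t"]).ravel()
    d=(R.T@np.linalg.inv(K)@np.c_[uv,np.ones(len(uv))].T).T;c=-R.T@t
    return c+d*((z-c[2])/d[:,2])[:,None]
def cloud(i):
    h,w=i["depth"].shape;u,v=np.meshgrid(np.arange(w),np.arange(h));K,R,t=i["mtx"],i["R"],np.asarray(i["t"]).ravel()
    p=np.linalg.inv(K)@np.stack([u.ravel(),v.ravel(),np.ones(u.size)])*i["depth"].ravel()
    return (R.T@(p-t[:,None])).T.reshape(h,w,3)
def rect(m):
    return cv2.minAreaRect(m.astype(np.float32))
E
python3 - <<'E'
import numpy as np,cv2
from h import *
i=dict(np.load("pics/top0.npz"));P=cloud(i);f=i["frame"]
cv2.imwrite("pics/crop.png",cv2.resize(f[180:360,200:500,::-1],(800,480),interpolation=cv2.INTER_CUBIC))
X,Y,Z=P[...,0],P[...,1],P[...,2];ok=i["depth"]>0
# chest top plane
u,v=np.meshgrid(np.arange(640),np.arange(480))
reg=ok&(u>330)&(u<495)&(v>185)&(v<355)
m=reg&(abs(Z-100)<8);print("chest",rect(P[m][:,:2]),np.median(Z[m]))
m=reg&(Z>125)&(v>265)&(u>385);print("handle",m.sum(),rect(P[m][:,:2]),np.median(Z[m]))
m=reg&(Z>125)&(u<385)&(v>275);print("knob",m.sum(),P[m].mean(0),P[m].min(0),P[m].max(0))
m=reg&(Z>106)&(v<262);print("chisel",m.sum(),rect(P[m][:,:2]),Z[m].max())
r=ok&(u>205)&(u<312)&(v>275)&(v<330)
m=r&(Z>30)&(Z<75);print("rest",m.sum(),rect(P[m][:,:2]),Z[m].max())
for lo,hi in((205,260),(260,312)):
    n=m&(u>=lo)&(u<hi)&(Z>58);print("upright",P[n].mean(0),rect(P[n][:,:2]))
m=ok&(Z>380)&(Z<460)&(u<370);print("seat",P[m].min(0),P[m].max(0))
m=ok&(Z>110)&(Z<375)&(u>250)&(u<310)&(v>170)&(v<260);print("leg",[ (z,P[m&(abs(Z-z)<15)][:,:2].mean(0).round()) for z in(120,160,200,250,300)])
m=r&(Z<30)&(Z>3);print(np.median(Z[ok&(u>150)&(u<200)&(v>290)&(v<330)]))
m=ok&(Z>110)&(u>500)&(v>165);print("right box",rect(P[m][:,:2]),np.median(Z[m]))
E
```

```text
chest ((504.101806640625, -296.158935546875), (290.1939697265625, 312.0770568847656), 81.35137939453125) 100.81555611346114
handle 296 ((462.7469482421875, -314.8662414550781), (118.80874633789062, 10.233085632324219), 81.07255554199219) 140.38832746820896
knob 51 [ 411.22346112 -190.52562329  146.10807579] [ 404.71133773 -197.98196242  140.64010467] [ 418.51236736 -183.99955724  149.82258541]
chisel 1115 ((555.9762573242188, -291.590087890625), (100.73287200927734, 246.67868041992188), 12.368885040283203) 132.68157381347618
rest 609 ((435.2662353515625, 45.317596435546875), (171.98265075683594, 69.44145202636719), 88.36138153076172) 71.404026095158
upright [436.46134883 121.68549208  64.8834132 ] ((437.1802062988281, 122.58379364013672), (16.87651252746582, 68.8693618774414), 88.5212173461914)
upright [432.09807899 -32.48860351  64.77089512] ((433.42901611328125, -32.024879455566406), (15.83510971069336, 66.47174835205078), 89.49435424804688)
seat [ 185.78031169 -163.38204391  380.00753103] [912.37919685 422.64563691 459.99600473]
leg [(120, array([577., -48.])), (160, array([581., -47.])), (200, array([585., -45.])), (250, array([591., -44.])), (300, array([597., -43.]))]
0.2518315950357685
right box ((189.3749237060547, -565.989013671875), (26.375225067138672, 43.982418060302734), 24.317276000976562) 303.9768578497666
```

View pics/crop.png

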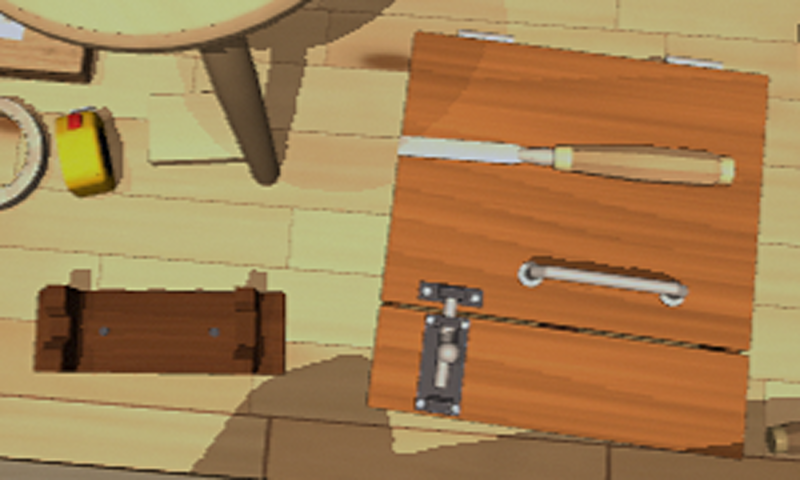

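The crop shows the chisel from crop (398,147) to (735,168), the bow handle from (530,272) to (680,290), the knob at (449,352), and the rest uprights at (58,325) and (258,325).

```bash
python3 - <<'E'
import numpy as np,cv2
from h import *
for n in("top","scene"):
    i=dict(np.load(f"pics/{n}0.npz"));P=cloud(i);hsv=cv2.cvtColor(i["frame"],cv2.COLOR_RGB2HSV)
    X,Y,Z=P[...,0],P[...,1],P[...,2];ok=i["depth"]>0
    reg=ok&(X>500)&(X<600)&(Y<-150)&(Y>-450)
    m=reg&(Z>117)&(Z<140);q=P[m];print(n,"handle",m.sum(),rect(q[:,:2]),Z[m].max())
    m=reg&(Z>103.5)&(Z<140)&(hsv[...,1]<90);m=m&(X>520);q=P[m][:,:2]
    print(" blade",len(q),rect(q))
    m=ok&(abs(X-462)<25)&(abs(Y+315)<70)&(Z>132)&(Z<150);print(" bar",m.sum(),rect(P[m][:,:2]),Z[m].max())
    m=ok&(abs(X-411)<25)&(abs(Y+190)<25)&(Z>130)&(Z<155);print(" knob",m.sum(),(P[m].min(0)+P[m].max(0))/2,Z[m].max())
    m=ok&(abs(X-435)<45)&(abs(Y-50)<115)&(Z>58)&(Z<72)
    for s in(0,1):
        k=m&((Y>50)==s);print(" upr",k.sum(),rect(P[k][:,:2]),np.percentile(Z[k],95))
    if n=="top":print("seat rim front",ray(i,[[257,197],[357,100],[345,150]],440).round())
E
```

```text
top handle 735 ((555.091064453125, -342.02728271484375), (152.0007781982422, 26.9267578125), 84.69038391113281) 132.68157381347618
 blade 461 ((561.41845703125, -288.7234191894531), (257.9586181640625, 16.196571350097656), 83.52852630615234)
 bar 282 ((462.8645324707031, -314.1175842285156), (114.98321533203125, 10.233085632324219), 81.07255554199219) 146.6386021241526
 knob 51 [ 411.61185254 -190.99075983  145.23134504] 149.82258540912738
 upr 127 ((433.42901611328125, -32.024879455566406), (15.83510971069336, 66.47174835205078), 89.49435424804688) 68.55870936339048
 upr 183 ((437.1802062988281, 122.58379364013672), (16.87651252746582, 68.8693618774414), 88.5212173461914) 68.91313774247891
seat rim front [[ 564.  -19.  440.]
 [ 706. -162.  440.]
 [ 630. -143.  440.]]
scene handle 629 ((552.7314453125, -346.1796875), (145.142578125, 26.888389587402344), 84.27823638916016) 133.08192391002433
 blade 282 ((560.3225708007812, -288.411376953125), (256.8481140136719, 16.943254470825195), 84.35379028320312)
 bar 241 ((460.6518859863281, -315.6583557128906), (114.95433044433594, 10.47171401977539), 81.15858459472656) 144.47035463468046
 knob 50 [ 409.31071675 -191.31877383  140.18555036] 149.80019267883404
 upr 108 ((430.83642578125, -32.42969512939453), (70.20740509033203, 20.285144805908203), 0.09771189093589783) 68.594300537772
 upr 127 ((435.780029296875, 121.13929748535156), (23.205907821655273, 71.82098388671875), 88.7395248413086) 67.89089995562009
```

```bash
python3 -m jog '{"delta_pos":[[0.7,-0.3,0],[0.7,-0.3,0],[0.7,-0.3,0],[0.7,-0.3,0],[0.7,-0.3,0],[0.7,-0.3,0],[0.7,-0.3,0],[0.7,-0.3,0]],"spin":[0,0,0,0,0,0,0,0],"gripper":[0,0,0,0,0,0,0,0]}' 40; python3 -m jog '{"delta_pos":[[0.7,-0.3,0],[0.7,-0.3,0],[0.7,-0.3,0],[0.7,-0.3,0],[0.2,0,0],[0,0,0]],"spin":[0,0,0,0,0,0],"gripper":[0,0,0,0,0,0]}';python3 -m jog '{"delta_pos":[[0,0,0],[0,0,0],[0,0,0],[0,0,0],[0,0,0],[0,0,0]],"spin":[-1,-1,-1,-1,-1,-1],"gripper":[0,0,0,0,0,0]}';python3 -m jog '{"delta_pos":[[0,0,0],[0,0,0],[0,0,0],[0,0,0],[0,0,0],[0,0,0],[0,0,0]],"spin":[-1,-1,-1,-1,-0.95,0,0],"gripper":[0,0,0,0,0,0,0]}'
cat > d.py <<'E'
# usage: d.py x y z [angle of tool x, deg]: shift in jog units from here
import sys,numpy as np
from bench import get_state
from scipy.spatial.transform import Rotation as R
s=get_state();r=R.from_quat(s["tool_rot"]);a=list(map(float,sys.argv[1:]))
X=r.as_matrix()[:,0];ang=np.degrees(np.arctan2(X[1],X[0]))
print("pos",np.round(s["tcp_pos"],1),"ang",ang.round(2),"tilt",(r.as_matrix()[:,2]).round(3),"q",np.round(s["joint_positions"],2))
print("units",(r.inv().apply(np.array(a[:3])-s["tcp_pos"])/50).round(2),"spin" ,-((a[3]-ang+180)%360-180)/6 if len(a)>3 else "")
E
python3 d.py 558.5 -311 103 84
```

```text
t: 0.9
tcp_pos: [433.2, -413.7, 230.8]
tool_rot: [0.987, 0.159, -0.0, -0.0]
ft_force: [0.4, -0.2, -0.3]
grip_width: 85.4
gripper_force: 0.0
t: 1.5
tcp_pos: [556.6, -310.1, 230.6]
tool_rot: [0.987, 0.16, -0.0, -0.0]
ft_force: [0.1, -0.3, -0.9]
grip_width: 85.6
gripper_force: 0.0
t: 2.1
tcp_pos: [554.5, -312.3, 231.0]
tool_rot: [0.889, 0.458, -0.0, -0.0]
ft_force: [-0.2, -0.0, 0.6]
grip_width: 85.2
gripper_force: 0.0
t: 2.8
tcp_pos: [555.1, -311.9, 231.1]
tool_rot: [0.744, 0.668, -0.0, -0.0]
ft_force: [0.7, 0.4, 0.9]
grip_width: 85.4
gripper_force: 0.0
pos [ 555.1 -311.9  231.1] ang 83.83 tilt [-0.001 -0.    -1.   ] q [-0.6   0.1   1.68 -0.    1.37 -0.49]
units [0.02 0.07 2.56] spin -0.028792508610327634
```

```bash
python3 -m jog '{"delta_pos":[[0,0.07,0.6],[0,0,0.6],[0,0,0.6],[0,0,0.5],[0,0,0.2],[0,0,0.05],[0,0,0]],"spin":[0,0,0,0,0,0,0],"gripper":[0,0,0,0,0,0,0]}'; python3 -m jog '{"delta_pos":[[0,0,0],[0,0,0],[0,0,0],[0,0,0],[0,0,0],[0,0,0],[0,0,0],[0,0,0]],"spin":[0,0,0,0,0,0,0,0],"gripper":[1,1,1,1,1,1,1,1]}' 60; python3 -m jog '{"delta_pos":[[0,0,0],[0,0,0],[0,0,0]],"spin":[0,0,0],"gripper":[1,1,1]}';python3 d.py 558.5 -311 103 84
```

```text
t: 3.5
tcp_pos: [559.7, -311.8, 104.6]
tool_rot: [0.743, 0.669, 0.0, 0.0]
ft_force: [0.2, -0.8, 0.5]
grip_width: 85.0
gripper_force: 0.0
t: 4.3
tcp_pos: [559.7, -311.5, 104.7]
tool_rot: [0.743, 0.669, 0.0, 0.0]
ft_force: [-1.1, 0.7, 5.7]
grip_width: 21.0
gripper_force: 59.0
t: 4.6
tcp_pos: [559.7, -311.5, 104.7]
tool_rot: [0.743, 0.669, 0.0, 0.0]
ft_force: [-1.6, 0.8, 5.8]
grip_width: 20.8
gripper_force: 59.0
pos [ 559.7 -311.5  104.7] ang 84.02 tilt [ 0.001 -0.    -1.   ] q [-0.59  0.21  1.78  0.    1.16 -0.49]
units [ 0.01 -0.03  0.03] spin 0.003349006746740694
```

```bash
python3 -m jog '{"delta_pos":[[0,0,-0.2],[0,0,-0.4],[0,0,-0.4],[0,0,-0.4],[0,0,-0.4],[0,0,-0.1],[0,0,0]],"spin":[0,0,0,0,0,0,0],"gripper":[1,1,1,1,1,1,1]}'; python3 - <<'E'
from bench import *
import cv2
from h import *
for n in("top","scene"):
    i=get_image(n);P=cloud(i);X,Y,Z=P[...,0],P[...,1],P[...,2];hsv=cv2.cvtColor(i["frame"],cv2.COLOR_RGB2HSV)
    cv2.imwrite(f"pics/{n}1.png",i["frame"][:,:,::-1])
    m=(i["depth"]>0)&(X>510)&(X<605)&(Y<-150)&(Y>-460)&(Z>160)&(Z<225)
    for a,b in((-460,-360),(-280,-150)):
        k=m&(Y>a)&(Y<b);q=P[k];print(n,k.sum(),q[:,1].min(),q[:,1].max(),[ (y,np.median(q[abs(q[:,1]-y)<6],0).round(1)) for y in range(a+5,b,15) if (abs(q[:,1]-y)<6).sum()>3])
E
python3 d.py 433.9 32.3 182 88.4
```

```text
t: 5.3
tcp_pos: [559.6, -311.4, 199.2]
tool_rot: [0.743, 0.669, 0.0, 0.0]
ft_force: [-0.1, 0.1, -2.3]
grip_width: 20.9
gripper_force: 58.8
top 249 -408.65306065458213 -360.7174199508944 [(-410, array([ 556.6, -405.9,  218.6])), (-395, array([ 549. , -395. ,  220.9])), (-380, array([ 546. , -380. ,  221.4])), (-365, array([ 543.4, -366.6,  217.2]))]
top 426 -258.96871730917695 -160.47738564350848 [(-260, array([ 568.5, -255.6,  206.3])), (-245, array([ 566.5, -244.6,  205.2])), (-230, array([ 568. , -230.4,  204. ])), (-215, array([ 570.2, -214.4,  203.1])), (-200, array([ 571.3, -200.6,  202.4])), (-185, array([ 573.3, -185.3,  201.6])), (-170, array([ 574.3, -170.1,  200.6])), (-155, array([ 574.3, -160.6,  200.9]))]
scene 431 -417.8654303736059 -360.0376934675384 [(-410, array([ 542.3, -410.7,  216.1])), (-395, array([ 542.4, -395.7,  217.8])), (-380, array([ 545.3, -379.9,  218.2])), (-365, array([ 546.5, -365.6,  217.6]))]
scene 207 -264.32355268426915 -158.96388764067657 [(-260, array([ 557.2, -263.6,  200.5])), (-230, array([ 562.6, -227.1,  201.4])), (-215, array([ 567.9, -215.2,  200.7])), (-200, array([ 568.6, -200.8,  199.8])), (-185, array([ 570.1, -184.8,  199.8])), (-170, array([ 573.5, -169.4,  198.4])), (-155, array([ 569.5, -159.7,  197.3]))]
pos [ 558.7 -310.9  197.1] ang 84.02 tilt [-0.002  0.001 -1.   ] q [-0.59  0.13  1.71  0.    1.31 -0.49]
units [ 6.57 -3.2   0.32] spin -0.7297728752111539
```

```bash
python3 -m jog '{"delta_pos":[[0.1,-0.4,0],[0.3,-0.7,0],[0.3,-0.7,0],[0.4,-0.7,0],[0.5,-0.6,0],[0.6,-0.1,0],[0.6,0,0],[0.6,0,0]],"spin":[0,0,0,0,0,0,0,0],"gripper":[1,1,1,1,1,1,1,1]}'; python3 -m jog '{"delta_pos":[[0.6,0,0],[0.6,0,0],[0.6,0,0],[0.6,0,0],[0.5,0,0],[0.3,0,0],[0,0,0]],"spin":[0,0,0,0,0,-0.4,-0.35],"gripper":[1,1,1,1,1,1,1]}'; python3 -m jog '{"delta_pos":[[0,0,0],[0,0,0]],"spin":[0,0],"gripper":[1,1]}';python3 d.py 433.9 32.3 70 88.4;  python3 - <<'E'
from bench import *
import cv2
from h import *
i=get_image("top");cv2.imwrite("pics/top2.png",cv2.resize(i["frame"][180:360,150:450,::-1],(800,480)));np.savez("pics/top2.npz",**i)
for n in("top","scene"):
    j=get_image(n) if n=="scene" else i
    P=cloud(j);X,Y,Z=P[...,0],P[...,1],P[...,2]
    m=(j["depth"]>0)&(X>390)&(X<480)&(Y<230)&(Y>-120)&(Z>165)&(Z<225)
    for a,b in((-110,-15),(70,220)):
        k=m&(Y>a)&(Y<b);q=P[k]
        if len(q):print(n,k.sum(),q[:,1].min(),q[:,1].max(),[ (y,np.median(q[abs(q[:,1]-y)<6],0).round(1).tolist()) for y in range(a+5,b,15) if (abs(q[:,1]-y)<6).sum()>3])
E
```

```text
t: 6.2
tcp_pos: [416.8, -124.3, 197.2]
tool_rot: [0.743, 0.669, -0.0, -0.001]
ft_force: [0.3, -0.8, -2.8]
grip_width: 21.0
gripper_force: 59.2
t: 6.9
tcp_pos: [433.7, 35.2, 197.1]
tool_rot: [0.715, 0.7, -0.001, -0.001]
ft_force: [-0.2, 0.0, -2.3]
grip_width: 20.9
gripper_force: 59.2
t: 7.1
tcp_pos: [434.0, 33.5, 197.7]
tool_rot: [0.716, 0.698, -0.001, -0.001]
ft_force: [0.9, -0.0, -2.5]
grip_width: 21.2
gripper_force: 59.2
pos [434.   33.5 197.7] ang 88.48 tilt [-0.002  0.    -1.   ] q [-0.05 -0.35  2.14 -0.    1.35 -0.02]
units [-0.02  0.    2.55] spin 0.01257505954320474
top 458 -73.67012367062772 -15.085218854166657 [(-75, [430.3, -72.2, 217.3]), (-60, [430.5, -59.4, 219.3]), (-45, [429.1, -45.0, 219.5]), (-30, [431.0, -30.3, 218.3])]
scene 296 -75.3194975558496 -15.192463229347883 [(-75, [428.3, -72.3, 211.4]), (-60, [426.4, -59.3, 217.8]), (-45, [427.6, -44.9, 218.5]), (-30, [427.5, -30.2, 218.0])]
scene 3 72.29687122120426 180.8596898746464 []
```

View pics/top2.png

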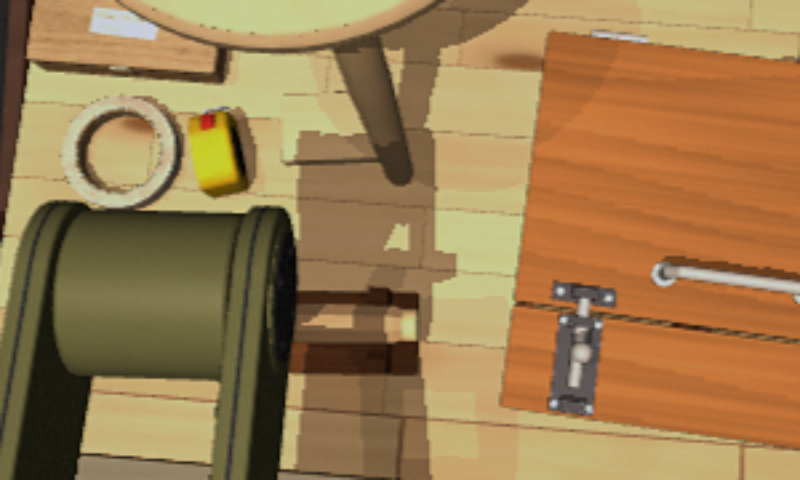

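The crop shows the chisel held over the rest: its handle end is at crop (408,325) and the wide upright at (405,332). The blade is hidden under the forearm. I'll go lower and check the alignment again.

```bash
python3 -m jog '{"delta_pos":[[0,0.02,0.4],[0,0.02,0.5],[0,0,0.5],[0,0,0.4],[0,0,0.3],[0,0,0],[0,0,0]],"spin":[0,0,0,0,0,0,0],"gripper":[1,1,1,1,1,1,1]}'; python3 - <<'E'
from bench import *
import cv2
from h import *
print(get_state()["tcp_pos"])
for n in("top","scene"):
    j=get_image(n);f=j["frame"];P=cloud(j);X,Y,Z=P[...,0],P[...,1],P[...,2]
    m=(j["depth"]>0)&(X>385)&(X<485)&(Y<230)&(Y>-120)&(Z>55)&(Z<125)
    if n=="scene":cv2.imwrite("pics/s3.png",cv2.resize(f[150:330,150:390,::-1],(800,600),interpolation=cv2.INTER_CUBIC))
    for a,b,lo in((-110,-15,90),(70,220,85),(-45,-20,58),(100,135,58)):
        q=P[m&(Y>a)&(Y<b)&(Z>lo)&(Z<(72 if lo==58 else 130))]
        if len(q)>5:print(n,lo,len(q),rect(q[:,:2]),q[:,1].min(),q[:,1].max(),np.median(q[:,2]),[ (y,q[abs(q[:,1]-y)<6][:,0].min().round(1),q[abs(q[:,1]-y)<6][:,0].max().round(1)) for y in range(a+5,b,15) if (abs(q[:,1]-y)<6).sum()>3])
E
```

```text
t: 7.9
tcp_pos: [436.7, 33.2, 94.0]
tool_rot: [0.716, 0.698, -0.0, -0.0]
ft_force: [0.1, -0.3, -2.5]
grip_width: 21.1
gripper_force: 59.2
[436.67437217  33.17223861  93.97501207]
top 90 354 ((434.14111328125, -44.54452133178711), (58.95796585083008, 24.728900909423828), 88.87944793701172) -74.10567572349775 -15.055760458211815 115.11038947952166 [(-75, np.float64(423.4), np.float64(442.3)), (-60, np.float64(421.6), np.float64(444.1)), (-45, np.float64(421.7), np.float64(446.5)), (-30, np.float64(422.0), np.float64(446.8))]
top 58 121 ((433.4268798828125, -32.06231689453125), (15.539306640625, 66.46826171875), 89.54306030273438) -40.02801243194251 -24.147722526156244 65.19301620097636 [(-40, np.float64(400.1), np.float64(466.4)), (-25, np.float64(400.3), np.float64(466.6))]
scene 90 262 ((431.8187255859375, -45.2818603515625), (59.80246353149414, 25.897974014282227), 87.8897933959961) -74.95856308245175 -15.330323418209076 114.31148582780878 [(-75, np.float64(420.7), np.float64(441.5)), (-60, np.float64(418.5), np.float64(443.8)), (-45, np.float64(419.5), np.float64(444.3)), (-30, np.float64(419.6), np.float64(445.1))]
scene 58 88 ((431.5793151855469, -30.965057373046875), (20.874267578125, 70.59236145019531), 87.3425521850586) -42.81999000157359 -21.731876354217835 64.22934347483289 [(-40, np.float64(396.0), np.float64(466.6)), (-25, np.float64(396.3), np.float64(465.9))]
scene 58 16 ((434.3045349121094, 121.00846862792969), (17.880268096923828, 68.11503601074219), 88.2973861694336) 111.06036152043444 130.36823062646735 60.70432738113636 [(120, np.float64(400.1), np.float64(467.2))]
```

View pics/s3.png

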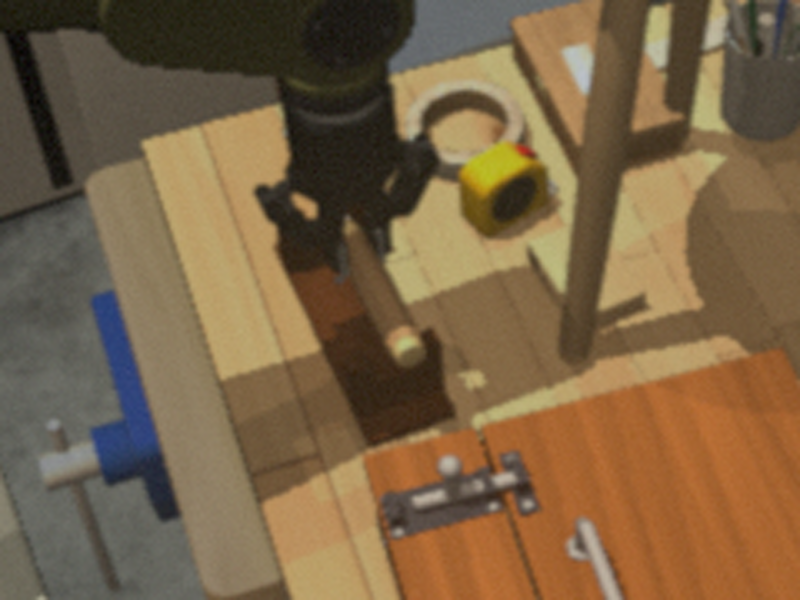

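The crop shows the handle end at (408,348), centred over the wide upright. The bystanders are undisturbed, so I'll lower it.

```bash
python3 -m jog '{"delta_pos":[[0,-0.025,0.15],[0,0,0.15],[0,0,0.15],[0,0,0.15],[0,0,0.1],[0,0,0.05],[0,0,0]],"spin":[0,0,0,0,0,0,0],"gripper":[1,1,1,1,1,1,1]}'; python3 -m jog '{"delta_pos":[[0,0,0.04],[0,0,0.04],[0,0,0]],"spin":[0,0,0],"gripper":[1,1,1]}' 30
```

```text
t: 8.7
tcp_pos: [435.0, 33.5, 55.8]
tool_rot: [0.716, 0.698, -0.0, -0.0]
ft_force: [0.3, -0.0, -2.4]
grip_width: 20.6
gripper_force: 59.2
t: 9.0
tcp_pos: [435.3, 33.5, 52.2]
tool_rot: [0.716, 0.698, -0.0, -0.0]
ft_force: [-1.0, -0.9, -2.9]
grip_width: 21.2
gripper_force: 59.2
```

```bash
python3 -m jog '{"delta_pos":[[0,0,0.04],[0,0,0.03],[0,0,0],[0,0,0]],"spin":[0,0,0,0],"gripper":[1,1,1,1]}' 30
```

```text
t: 9.4
tcp_pos: [435.4, 33.5, 48.8]
tool_rot: [0.716, 0.698, -0.0, -0.0]
ft_force: [0.0, -0.4, -1.8]
grip_width: 20.8
gripper_force: 59.2
```

```bash
python3 -m jog '{"delta_pos":[[0,0,0.03],[0,0,0],[0,0,0]],"spin":[0,0,0],"gripper":[1,1,1]}' 30;python3 -m jog '{"delta_pos":[[0,0,0],[0,0,0],[0,0,0],[0,0,0],[0,0,0],[0,0,0]],"spin":[0,0,0,0,0,0],"gripper":[0.6,0.5,0.4,0.2,0,0]}'; python3 -m jog '{"delta_pos":[[0,0,-0.3],[0,0,-0.6],[0,0,-0.7],[0,0,-0.7],[0,0,-0.7],[-0.4,0,0],[-0.7,0,0],[-0.7,0,0]],"spin":[0,0,0,0,0,0,0,0],"gripper":[0,0,0,0,0,0,0,0]}'; python3 -m jog '{"delta_pos":[[-0.7,0,0],[-0.7,0,0],[-0.7,0,0],[-0.7,0,0],[-0.7,0,0],[-0.7,0,0],[-0.4,0,0],[0,0,0]],"spin":[0,0,0,0,0,0,0,0],"gripper":[0,0,0,0,0,0,0,0]}'; python3 - <<'E'
from bench import *
import cv2
from h import *
i=get_image("top");cv2.imwrite("pics/top4.png",cv2.resize(i["frame"][180:360,150:450,::-1],(800,480),interpolation=cv2.INTER_CUBIC))
for n in("top","scene"):
    j=i if n=="top" else get_image(n);P=cloud(j);X,Y,Z=P[...,0],P[...,1],P[...,2]
    m=(j["depth"]>0)&(abs(X-435)<15)&(Y<230)&(Y>-120)&(Z>38)&(Z<85)
    q=P[m];print(n,q[:,1].min(),q[:,1].max(),[(y,np.median(q[abs(q[:,1]-y)<6],0).round(1).tolist()) for y in range(-70,190,20) if (abs(q[:,1]-y)<6).sum()>2])
E
python3 d.py 461.5 -315 160 81.1
```

```text
t: 9.7
tcp_pos: [435.6, 33.6, 47.6]
tool_rot: [0.716, 0.698, 0.0, 0.0]
ft_force: [-0.9, 1.0, 0.3]
grip_width: 20.4
gripper_force: 59.6
t: 10.3
tcp_pos: [435.4, 33.5, 47.3]
tool_rot: [0.716, 0.698, 0.0, 0.0]
ft_force: [0.1, -0.5, -0.4]
grip_width: 85.8
gripper_force: 0.0
t: 11.1
tcp_pos: [433.2, -57.2, 197.9]
tool_rot: [0.716, 0.699, 0.0, 0.001]
ft_force: [0.2, -0.6, -0.2]
grip_width: 85.1
gripper_force: 0.0
t: 11.9
tcp_pos: [426.8, -288.5, 197.2]
tool_rot: [0.717, 0.697, -0.0, -0.0]
ft_force: [0.2, -0.3, -0.6]
grip_width: 85.3
gripper_force: 0.0
top -73.66943920528848 184.64407167367466 [(-70, [431.3, -69.9, 69.8]), (-50, [432.6, -49.8, 71.3]), (-30, [434.1, -29.7, 68.9]), (-10, [434.2, -10.1, 69.0]), (10, [434.7, 9.8, 66.3]), (30, [435.3, 29.8, 63.3]), (50, [435.6, 50.0, 61.5]), (70, [436.3, 70.1, 56.6]), (90, [436.7, 90.9, 52.6]), (110, [437.3, 112.3, 50.3]), (130, [435.5, 129.0, 49.7]), (150, [440.1, 150.2, 46.6]), (170, [440.7, 170.6, 45.5])]
scene -74.58468001872457 27.340230032705396 [(-70, [429.2, -71.4, 64.8]), (-50, [429.9, -50.7, 70.8]), (-30, [435.2, -30.2, 68.0]), (-10, [430.3, -10.3, 68.5]), (10, [424.9, 8.9, 65.0])]
pos [ 426.9 -286.2  197. ] ang 88.48 tilt [-0.     0.001 -1.   ] q [-0.7  -0.16  1.99  0.    1.31 -0.67]
units [-0.56  0.71  0.74] spin 1.2294835635256665
```

View pics/top4.png

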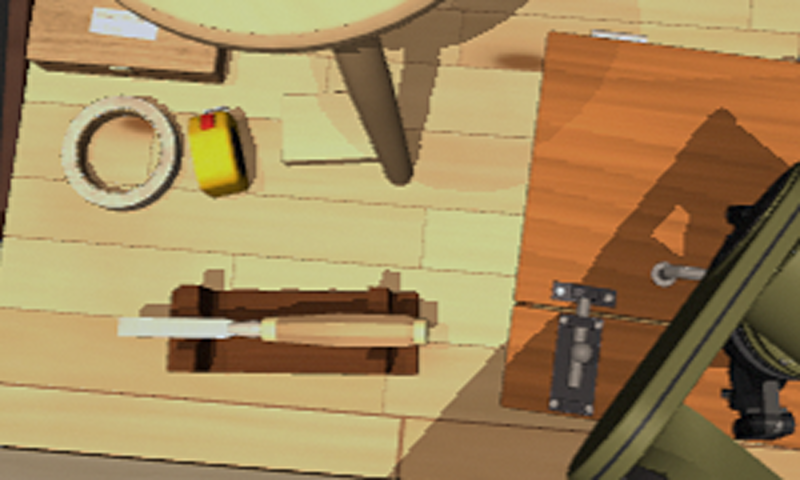

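The chisel is seated in both notches, with its blade tip at crop (118,327) and handle end at (428,331). The bystanders are unmoved. Next is the lid handle.

```bash
python3 -m jog '{"delta_pos":[[-0.3,0.35,0],[-0.26,0.36,0],[0,0,0],[0,0,0],[0,0,0]],"spin":[0,0,0.6,0.63,0],"gripper":[0,0,0,0,0]}'; python3 d.py 461.5 -315 117 81.1
```

```text
t: 12.5
tcp_pos: [462.2, -314.0, 197.2]
tool_rot: [0.759, 0.651, 0.0, -0.0]
ft_force: [0.2, -0.1, -0.7]
grip_width: 85.5
gripper_force: 0.0
pos [ 462.2 -314.   197.2] ang 81.24 tilt [-0.  0. -1.] q [-0.69 -0.05  1.89  0.    1.3  -0.54]
units [-0.02 -0.01  1.6 ] spin 0.023452993186178144
```

```bash
python3 -m jog '{"delta_pos":[[0,0,0.4],[0,0,0.5],[0,0,0.4],[0,0,0.25],[0,0,0.05],[0,0,0]],"spin":[0,0,0,0,0,0],"gripper":[0,0,0,0,0,0]}';python3 -m jog '{"delta_pos":[[0,0,0],[0,0,0],[0,0,0],[0,0,0],[0,0,0],[0,0,0],[0,0,0],[0,0,0]],"spin":[0,0,0,0,0,0,0,0],"gripper":[0.5,0.7,0.85,1,1,1,1,1]}' 40; python3 -m jog '{"delta_pos":[[0,0,0],[0,0,0],[0,0,0]],"spin":[0,0,0],"gripper":[1,1,1]}'
```

```text
t: 13.1
tcp_pos: [462.0, -315.0, 117.5]
tool_rot: [0.759, 0.651, 0.0, -0.0]
ft_force: [0.4, 0.8, 0.4]
grip_width: 85.6
gripper_force: 0.0
t: 13.9
tcp_pos: [462.7, -315.5, 117.7]
tool_rot: [0.76, 0.65, 0.001, 0.001]
ft_force: [5.0, -0.5, -1.2]
grip_width: 8.5
gripper_force: 39.0
t: 14.2
tcp_pos: [462.7, -315.6, 117.7]
tool_rot: [0.76, 0.65, 0.0, 0.001]
ft_force: [5.0, 0.1, -1.7]
grip_width: 8.2
gripper_force: 39.0
```

```bash
python3 -m jog '{"delta_pos":[[0,0,-0.02],[0,0,-0.01],[0,0,0],[0,0,0]],"spin":[0,0,0,0],"gripper":[1,1,1,1]}'; python3 -m jog '{"delta_pos":[[0,0,-0.01],[0,0,0],[0,0,0]],"spin":[0,0,0],"gripper":[1,1,1]}'
```

```text
t: 14.6
tcp_pos: [462.9, -315.6, 118.6]
tool_rot: [0.76, 0.65, 0.001, 0.001]
ft_force: [7.6, -2.2, -4.0]
grip_width: 8.5
gripper_force: 38.9
t: 14.9
tcp_pos: [463.0, -315.6, 119.0]
tool_rot: [0.76, 0.65, 0.001, 0.001]
ft_force: [8.2, -1.7, -5.1]
grip_width: 8.5
gripper_force: 38.9
```

```bash
python3 -m jog '{"delta_pos":[[0,0,-0.01],[0,0,0],[0,0,0]],"spin":[0,0,0],"gripper":[1,1,1]}'; python3 -m jog '{"delta_pos":[[0,0,-0.01],[0,0,0],[0,0,0]],"spin":[0,0,0],"gripper":[1,1,1]}'; python3 -m jog '{"delta_pos":[[0,0,-0.01],[0,0,0],[0,0,0]],"spin":[0,0,0],"gripper":[1,1,1]}'
```

```text
t: 15.2
tcp_pos: [463.2, -315.6, 119.5]
tool_rot: [0.76, 0.65, 0.001, 0.001]
ft_force: [8.4, -1.7, -5.4]
grip_width: 8.2
gripper_force: 38.9
t: 15.5
tcp_pos: [463.3, -315.6, 120.1]
tool_rot: [0.76, 0.65, 0.001, 0.002]
ft_force: [9.2, -2.2, -5.6]
grip_width: 8.8
gripper_force: 38.9
t: 15.8
tcp_pos: [463.3, -315.6, 120.4]
tool_rot: [0.76, 0.65, 0.001, 0.002]
ft_force: [10.3, -3.1, -6.5]
grip_width: 8.4
gripper_force: 38.9
```

```bash
python3 -m jog '{"delta_pos":[[0,0,-0.01],[0,0,0],[0,0,0]],"spin":[0,0,0],"gripper":[1,1,1]}'; python3 -m jog '{"delta_pos":[[0,0,-0.01],[0,0,0],[0,0,0]],"spin":[0,0,0],"gripper":[1,1,1]}'
```

```text
t: 16.1
tcp_pos: [463.4, -315.6, 120.4]
tool_rot: [0.76, 0.65, 0.001, 0.002]
ft_force: [11.5, -2.2, -8.6]
grip_width: 8.5
gripper_force: 38.9
t: 16.4
tcp_pos: [463.4, -315.6, 120.5]
tool_rot: [0.76, 0.65, 0.001, 0.002]
ft_force: [12.5, -4.6, -11.1]
grip_width: 8.4
gripper_force: 38.8
```

The force rose from 5 to 11 N with no further motion, so the bolt has caught the lid. I'll ease back, release the handle and go to the knob.

```bash
python3 -m jog '{"delta_pos":[[0,0,0.04],[0,0,0.04],[0,0,0],[0,0,0],[0,0,0],[0,0,0],[0,0,0]],"spin":[0,0,0,0,0,0,0],"gripper":[1,1,1,0.6,0.3,0,0]}'; python3 -m jog '{"delta_pos":[[0,0,0],[0,0,-0.4],[0,0,-0.6],[0,0,-0.6],[0.5,-0.3,0],[0.6,-0.4,0],[0.6,-0.4,0],[0,0,0]],"spin":[0,0,0,0,0,0,0,0],"gripper":[0,0,0,0,0,0,0,0]}'; python3 - <<'E'
from bench import *
import cv2
from h import *
for n in("top","scene"):
    j=get_image(n);P=cloud(j);X,Y,Z=P[...,0],P[...,1],P[...,2]
    m=(j["depth"]>0)&(abs(X-411)<25)&(abs(Y+190)<25)&(Z>130)&(Z<155)
    if m.sum():print(n,m.sum(),(P[m].min(0)+P[m].max(0))/2)
E
python3 d.py 410.5 -191 122 81.1
```

```text
t: 17.1
tcp_pos: [461.5, -315.2, 117.7]
tool_rot: [0.76, 0.65, -0.0, -0.0]
ft_force: [-0.0, -0.4, 1.0]
grip_width: 66.2
gripper_force: 0.0
t: 17.9
tcp_pos: [419.1, -220.1, 197.3]
tool_rot: [0.759, 0.651, 0.0, -0.001]
ft_force: [-0.1, -0.1, 0.3]
grip_width: 85.5
gripper_force: 0.0
top 13 [ 408.59124157 -194.73376433  145.78377701]
scene 50 [ 409.14454018 -192.17566494  140.08320089]
pos [ 420.6 -222.6  198.1] ang 81.19 tilt [ 0.001 -0.001 -1.   ] q [-0.6  -0.25  2.06 -0.    1.33 -0.45]
units [ 0.6  -0.3   1.52] spin 0.015527675518285378
```

```bash
python3 -m jog '{"delta_pos":[[0.3,-0.15,0],[0.3,-0.15,0],[0,0,0.4],[0,0,0.5],[0,0,0.4],[0,0,0.2],[0,0,0]],"spin":[0,0,0,0,0,0,0],"gripper":[0,0,0,0,0,0,0]}'; python3 -m jog '{"delta_pos":[[0,0,0],[0,0,0],[0,0,0],[0,0,0],[0,0,0],[0,0,0],[0,0,0],[0,0,0]],"spin":[0,0,0,0,0,0,0,0],"gripper":[0.5,0.7,0.8,0.9,1,1,1,1]}' 25; python3 -m jog '{"delta_pos":[[0,-0.05,0],[0,-0.1,0],[0,-0.1,0],[0,-0.1,0],[0,0,0]],"spin":[0,0,0,0,0],"gripper":[1,1,1,1,1]}'
```

```text
t: 18.7
tcp_pos: [409.4, -190.0, 121.2]
tool_rot: [0.76, 0.65, -0.001, -0.002]
ft_force: [-0.2, -0.4, -0.7]
grip_width: 85.5
gripper_force: 0.0
t: 19.5
tcp_pos: [410.8, -191.1, 123.4]
tool_rot: [0.76, 0.65, 0.0, 0.0]
ft_force: [-0.4, 0.5, 4.3]
grip_width: 13.6
gripper_force: 24.4
t: 20.0
tcp_pos: [392.5, -188.3, 123.3]
tool_rot: [0.76, 0.65, -0.0, 0.0]
ft_force: [-0.6, -0.6, 6.2]
grip_width: 14.0
gripper_force: 24.6
```

```bash
python3 -m jog '{"delta_pos":[[0,-0.08,0],[0,-0.08,0],[0,0,0],[0,0,0]],"spin":[0,0,0,0],"gripper":[1,1,1,1]}'; python3 -m jog '{"delta_pos":[[0,-0.05,0],[0,0,0],[0,0,0]],"spin":[0,0,0],"gripper":[1,1,1]}'; python3 -m jog '{"delta_pos":[[0,-0.03,0],[0,0,0],[0,0,0]],"spin":[0,0,0],"gripper":[1,1,1]}'
```

```text
t: 20.4
tcp_pos: [391.1, -188.1, 123.8]
tool_rot: [0.76, 0.65, 0.006, 0.008]
ft_force: [27.2, -4.5, -11.4]
grip_width: 14.0
gripper_force: 25.2
t: 20.7
tcp_pos: [391.0, -188.1, 124.0]
tool_rot: [0.76, 0.65, 0.008, 0.01]
ft_force: [38.5, -6.7, -19.1]
grip_width: 13.3
gripper_force: 26.3
t: 21.0
tcp_pos: [390.9, -188.1, 124.1]
tool_rot: [0.76, 0.649, 0.009, 0.012]
ft_force: [44.7, -7.7, -22.6]
grip_width: 13.7
gripper_force: 27.3
```

```bash
python3 -m jog '{"delta_pos":[[0,0.1,0],[0,0.1,0],[0,0.04,0],[0,0,0],[0,0,0],[0,0,0],[0,0,0],[0,0,0]],"spin":[0,0,0,0,0,0,0,0],"gripper":[1,1,1,0.8,0.5,0.3,0,0]}' 20;  python3 -m jog '{"delta_pos":[[0,0,-0.4],[0,0,-0.6],[0,0,-0.6],[-0.5,0.3,0],[-0.6,0.4,0],[-0.6,0.4,0],[-0.5,0.3,0],[0,0,0]],"spin":[0,0,0,0,0,0,0,0],"gripper":[0,0,0,0,0,0,0,0]}'; python3 - <<'E'
from bench import *
import cv2
from h import *
for n in("top","scene"):
    j=get_image(n);P=cloud(j);X,Y,Z=P[...,0],P[...,1],P[...,2]
    if n=="scene":cv2.imwrite("pics/s5.png",cv2.resize(j["frame"][260:360,250:380,::-1],(780,600),interpolation=cv2.INTER_CUBIC))
    m=(j["depth"]>0)&(abs(X-400)<35)&(abs(Y+190)<25)&(Z>130)&(Z<155)
    if m.sum():print(n,m.sum(),(P[m].min(0)+P[m].max(0))/2)
E
python3 d.py 461.5 -315 117 81.1
```

```text
t: 21.8
tcp_pos: [392.8, -188.0, 122.5]
tool_rot: [0.76, 0.65, -0.0, -0.0]
ft_force: [0.3, 0.1, 0.5]
grip_width: 74.1
gripper_force: 0.0
t: 22.6
tcp_pos: [446.0, -310.2, 202.6]
tool_rot: [0.76, 0.65, -0.0, 0.0]
ft_force: [-0.6, -0.3, -0.5]
grip_width: 85.8
gripper_force: 0.0
top 51 [ 392.26283771 -188.36905126  145.05596957]
scene 47 [ 390.30054169 -188.7540167   140.26940707]
pos [ 445.1 -307.7  202.3] ang 81.1 tilt [-0.001  0.001 -1.   ] q [-0.7  -0.1   1.92  0.    1.32 -0.55]
units [-0.09  0.35  1.71] spin -0.0004194835752950136
```

View pics/s5.png

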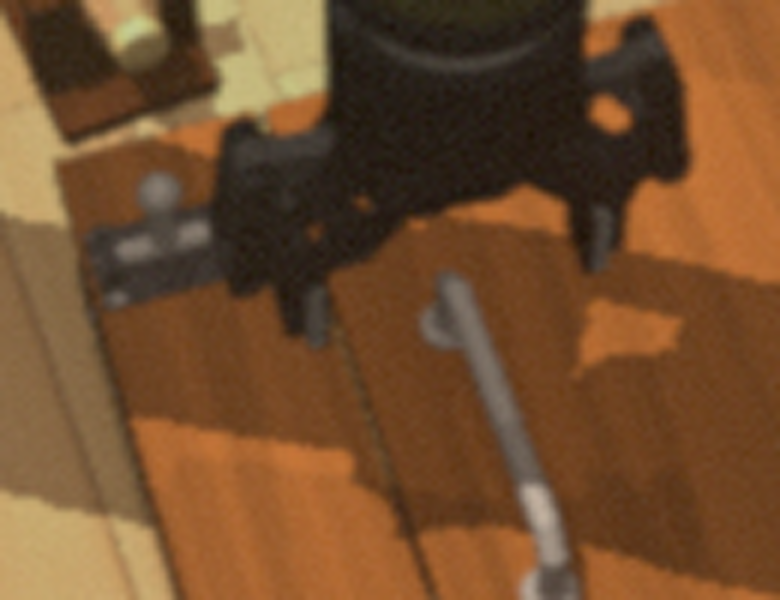

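The knob, at crop (158,190), is now about 19 mm back and against its stop at the front strap. I'll regrasp the handle and lift gently.

```bash
python3 -m jog '{"delta_pos":[[-0.1,0.37,0],[0,0,0.4],[0,0,0.5],[0,0,0.5],[0,0,0.25],[0,0,0.06],[0,0,0]],"spin":[0,0,0,0,0,0,0],"gripper":[0,0,0,0,0,0,0]}';python3 -m jog '{"delta_pos":[[0,0,0],[0,0,0],[0,0,0],[0,0,0],[0,0,0],[0,0,0],[0,0,0],[0,0,0]],"spin":[0,0,0,0,0,0,0,0],"gripper":[0.5,0.7,0.85,1,1,1,1,1]}' 40; python3 -m jog '{"delta_pos":[[0,0,0],[0,0,0],[0,0,-0.02],[0,0,-0.02],[0,0,-0.02],[0,0,0]],"spin":[0,0,0,0,0,0],"gripper":[1,1,1,1,1,1]}'; python3 -m jog '{"delta_pos":[[0,0,-0.02],[0,0,-0.02],[0,0,-0.02],[0,0,0],[0,0,0]],"spin":[0,0,0,0,0],"gripper":[1,1,1,1,1]}'
```

```text
t: 23.4
tcp_pos: [462.9, -315.1, 117.6]
tool_rot: [0.759, 0.651, 0.0, -0.0]
ft_force: [0.4, -0.2, -0.3]
grip_width: 85.2
gripper_force: 0.0
t: 24.2
tcp_pos: [462.8, -315.5, 117.6]
tool_rot: [0.76, 0.65, -0.0, -0.0]
ft_force: [-2.9, -0.3, 3.9]
grip_width: 8.6
gripper_force: 39.0
t: 24.8
tcp_pos: [463.3, -315.6, 120.1]
tool_rot: [0.76, 0.65, 0.0, 0.001]
ft_force: [2.9, -2.6, -3.7]
grip_width: 8.7
gripper_force: 38.9
t: 25.3
tcp_pos: [464.3, -315.8, 123.7]
tool_rot: [0.76, 0.65, 0.001, 0.002]
ft_force: [6.3, -3.0, -5.4]
grip_width: 8.6
gripper_force: 38.9
```

The lid rises past the play without resistance, so I'll follow the arc.

```bash
python3 -m jog '{"delta_pos":[[0,0.06,-0.12],[0,0.06,-0.13],[0,0.075,-0.18],[0,0.075,-0.17],[0,0.09,-0.17],[0,0.095,-0.17],[0,0,0]],"spin":[0,0,0,0,0,0,0],"gripper":[1,1,1,1,1,1,1]}' 60; python3 d.py 484 -319 170 81.1
```

```text
t: 26.0
tcp_pos: [485.5, -319.0, 172.5]
tool_rot: [0.759, 0.651, -0.0, -0.0]
ft_force: [-6.6, -0.4, -0.2]
grip_width: 7.8
gripper_force: 58.6
pos [ 485.5 -319.   172.5] ang 81.16 tilt [-0.001  0.    -1.   ] q [-0.67  0.02  1.86 -0.    1.26 -0.52]
units [-0.   -0.03  0.05] spin 0.010120929278035836
```

```bash
python3 -m jog '{"delta_pos":[[0,0.11,-0.16],[0,0.11,-0.16],[0,0.125,-0.15],[0,0.125,-0.145],[0,0.14,-0.13],[0,0.14,-0.13],[0,0,0]],"spin":[0,0,0,0,0,0,0],"gripper":[1,1,1,1,1,1,1]}'; python3 -m jog '{"delta_pos":[[0,0.15,-0.12],[0,0.15,-0.12],[0,0.16,-0.105],[0,0.16,-0.1],[0,0.17,-0.085],[0,0,0],[0,0,0],[0,0,0]],"spin":[0,0,0,0,0,0,0,0],"gripper":[1,1,1,1,1,1,1,1]}'; python3 -m jog '{"delta_pos":[[0,0,0],[0,0,0],[0,0,0],[0,0,0],[0,0,0]],"spin":[0,0,0,0,0],"gripper":[1,1,1,1,1]}'; python3 - <<'E'
from bench import *
import cv2
from h import *
j=get_image("scene");cv2.imwrite("pics/s6.png",j["frame"][:,:,::-1]);s=get_state();print(s["tcp_pos"],s["ft_force"],s["gripper_force"])
E
```

```text
t: 26.7
tcp_pos: [522.5, -324.8, 217.4]
tool_rot: [0.76, 0.651, -0.0, -0.0]
ft_force: [-10.5, 1.3, 5.5]
grip_width: 7.2
gripper_force: 59.3
t: 27.5
tcp_pos: [561.9, -330.9, 245.3]
tool_rot: [0.76, 0.65, 0.0, 0.001]
ft_force: [-7.4, 1.7, 8.2]
grip_width: 7.8
gripper_force: 59.8
t: 28.0
tcp_pos: [561.8, -330.8, 245.2]
tool_rot: [0.76, 0.65, 0.0, 0.001]
ft_force: [-8.5, 2.5, 8.2]
grip_width: 7.5
gripper_force: 59.8
[ 561.76435881 -330.85634092  245.1814919 ] [-7.35451238  0.7570666   8.12979355] 59.75323140621185
```

View pics/s6.png

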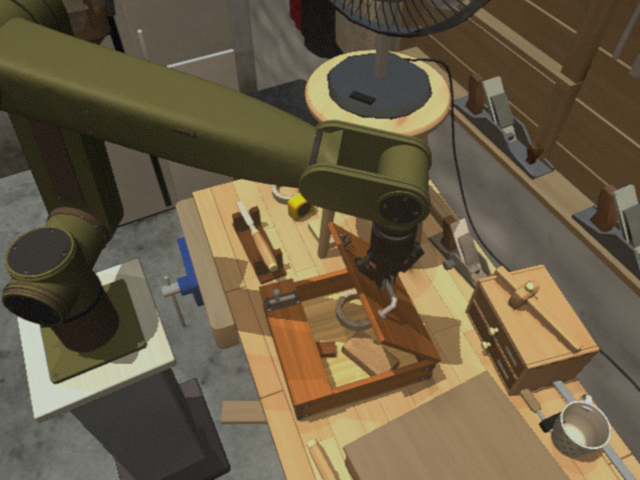

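The lid is held open at about 0.85 rad, with the gripper at (395,250). The chisel is in its rest at (258,240), and the lid is steady.

```bash
python3 -c "
from bench import *
print(hand_in())"
```

```text
the job is handed in; nothing more can be done
None
```

I laid the chisel in its rest, found by a light tug that the bolt had caught the lid, drew the bolt, and handed in holding the lid steady about 49 degrees open; no verdict was returned.

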